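Line up the turned legs by height on the drying board

ROBOT

A 6-joint arm with a two-finger parallel gripper is mounted at the origin on the work surface. World frame = base frame: x ahead of the robot, y to its left, z up, the work surface at z = 0. Lengths are in m, angles in rad, forces in N, time in s.
With the tool pointing down it reaches from about 0.3 to 0.875 m from the base axis. Payload 6.4 kg.
Tool frame: the origin (TCP) lies between the finger pads; the fingertips stand tip_extent ahead of it and the grasp point (between the pads) lies 5 mm behind it (tip_extent is the distance from the TCP to the fingertips, in m); z points along the fingers, y is the direction in which the jaws open and shut (so a half turn about z gives the same grasp; the last joint's range is limited). The gripper opens to 85 mm and grips with 20 to 120 N. Pads are 22 mm wide; open, the fingers measure 114 mm over their backs; the gripper's body (76 mm by 85 mm) begins 54 mm behind the grasp point. The pads swing forward as they close: fully open they stand 13 mm farther back than shut.
Start: joints at [0.958, 0.181, 1.607, -0, 1.354, -0.206], TCP at [0.228, 0.528, 0.245] pointing down, gripper open.
Joint ranges: [-2.99, 2.99], [-0.89, 2.07], [0.3, 2.58], [-1.14, 4.28], [0, 2.63], [-3.12, 3.12]. Speed limits (rad/s): [2.57, 2.57, 3.01, 3.14, 3.14, 3.14].

INTERFACE

Orientations are given as a unit quaternion [w, x, y, z].
In Python, from bench import * gives the robot as it stands.
- The arm moves only by the shell command python3 -m jog 'ROWS'. ROWS is JSON, a list of rows, each a list of 3 entries, a list of its own where there are three numbers: the shift along the tool's x, y, z in mm, then the turn, a rotation vector about the tool's x, y, z in rad, then the opening, from 0 (shut) to 1 (fully open). A call has 1 to 20 rows; each row is the pose to reach, as a shift and turn from the pose measured when the call began, along the tool's axes at that moment; what a row does not reach only later rows make up. A row lasts 1/12 s, in which the tool goes at most 41.7 mm and 7.16 degrees, less where a joint would pass 70% of its speed; a pose out of reach is approached as far as the arm can. A call with a gripper value outside its range is refused whole. The fingers move at their own pace and stop on an object; the grip force is fixed at half the most. Time passes only in rows, so rows that repeat a pose let the fingers close. It gives the time, the measured TCP pose, the force and the opening at its end, in the units of the state.
- get_obs(): the state, without advancing time (a new reading comes with each control period).
- camera(name): name is "scene" or "top" or "wrist"; returns (picture, depth): 400x640x3 uint8, red, green, blue; 400x640 float32, m along the optical axis (not along the pixel's ray), 0 where there is no reading.
- get_calibration(name): a dict with "fx", "fy", "cx", "cy" (pixels), "world_from_camera" (4x4, takes a point from camera to world coordinates). Camera axes: x right, y down, z forward; pixel columns grow to the right and rows downward; lengths in m; the calibration is good to about 2 mm. A picture is of the moment at which its call begins: read the wrist's pose just before it. get_calibration takes no time and is no camera call; for the wrist camera it gives the pose at the moment of the call.
- hand_in(): hands the job in, once; it reports no verdict.
The state is a dict: "time_s": time; "q": joint angles; "dq": joint speeds; "joint_efforts": joint torques, N m; "eef_pos": TCP position; "eef_rot": TCP orientation; "wrist_force": force on the tool from outside, world axes, zero at the start; "torque": the same for the moment, N m; "opening": opening from 0.0 (shut) to 1.0 (fully open).
Only numpy, scipy, OpenCV 4.12 (cv2) and the standard library are available. Lean on these libraries where they do the work, as an engineer would, in place of code of your own. Each camera call takes 0.05 s, during which the arm holds its last target.

TASK

Line up the four freshly turned wooden legs by height on the drying board, one upright in the middle of each green felt pad: the tallest on the pad beside the red end block, then each next one shorter, to the shortest at the grey end. Do not knock any leg over, and leave them all standing still and released.

Things in the scene. Friction and masses are not known exactly. Their poses are not given: they have to be found in the camera images.
- leg_oak_mid (a point): Centre (on the axis, half-way up, 46 mm above its foot) of the tallest turned wooden leg: mid golden-brown, 92 mm high, foot 44 mm across, standing loose on the table. Straight round waist 32 mm across from 22 to 64 mm above the foot, to grip; no part is wider than the foot. z runs up its axis; its turn about z does not matter.
- leg_cherry_mid (a point): Centre (on the axis, half-way up, 39 mm above its foot) of the second tallest turned wooden leg: dark reddish-brown, 78 mm high, foot 44 mm across, standing loose on the table. Straight round waist 32 mm across from 15 to 54 mm above the foot, to grip; no part is wider than the foot. z runs up its axis; its turn about z does not matter.
- leg_ash_mid (a point): Centre (on the axis, half-way up, 32 mm above its foot) of the third tallest turned wooden leg: pale cream, 64 mm high, foot 42 mm across, standing loose on the table. Straight round waist 32 mm across from 10 to 46 mm above the foot, to grip; no part is wider than the foot. z runs up its axis; its turn about z does not matter.
- leg_walnut_mid (a point): Centre (on the axis, half-way up, 25 mm above its foot) of the shortest turned wooden leg: very dark brown, 50 mm high, foot 40 mm across, standing loose on the table. Straight round waist 34 mm across from 6 to 38 mm above the foot, to grip; no part is wider than the foot. z runs up its axis; its turn about z does not matter.
- pad1: Round green felt pad 1 of 4, 52 mm across and 3 mm thick, fixed on a pale wooden board (80 mm deep, 400 mm long, 18 mm thick, lying flat on the table). The pads stand in a straight row along the board in the order pad1, pad2, pad3, pad4, 84 mm from centre to centre; origin at the centre of the pad's underside, so the surface for a leg is 3 mm above it (21 mm above the table). y runs along the row from pad4 to pad1.
- pad2: Round green felt pad 2 of 4, 52 mm across and 3 mm thick, fixed on a pale wooden board (80 mm deep, 400 mm long, 18 mm thick, lying flat on the table). The pads stand in a straight row along the board in the order pad1, pad2, pad3, pad4, 84 mm from centre to centre; origin at the centre of the pad's underside, so the surface for a leg is 3 mm above it (21 mm above the table). y runs along the row from pad4 to pad1.
- pad3: Round green felt pad 3 of 4, 52 mm across and 3 mm thick, fixed on a pale wooden board (80 mm deep, 400 mm long, 18 mm thick, lying flat on the table). The pads stand in a straight row along the board in the order pad1, pad2, pad3, pad4, 84 mm from centre to centre; origin at the centre of the pad's underside, so the surface for a leg is 3 mm above it (21 mm above the table). y runs along the row from pad4 to pad1.
- pad4: Round green felt pad 4 of 4, 52 mm across and 3 mm thick, fixed on a pale wooden board (80 mm deep, 400 mm long, 18 mm thick, lying flat on the table). The pads stand in a straight row along the board in the order pad1, pad2, pad3, pad4, 84 mm from centre to centre; origin at the centre of the pad's underside, so the surface for a leg is 3 mm above it (21 mm above the table). y runs along the row from pad4 to pad1.
- red_end: Red end block, fixed on one end of the board, 57 mm beyond the centre of the end pad (which may be pad1 or pad4); 60 mm across the board, 20 mm along it, 12 mm high. It marks the end where the tallest leg goes. The other end has a like block in grey. Origin at the centre of its underside.
There are look-alikes about, which are no part of the job. Leave any pink or purple look-alike of the part that bears leg_walnut_mid alone. Leave any turquoise look-alike of the part that bears leg_cherry_mid alone.

How it is judged:
At the end, for the whole second after the job is handed in: Each leg stands upright (within 7 degrees), released and at rest on its own felt pad, its axis within 14 mm of the pad's centre, in order of height with the tallest at the red end block and the shortest at the far end (((horizontal distance between red_end and pad1 below 0.1 m and horizontal distance between leg_oak_mid and pad1 below 0.014 m and horizontal distance between leg_cherry_mid and pad2 below 0.014 m and horizontal distance between leg_ash_mid and pad3 below 0.014 m and horizontal distance between leg_walnut_mid and pad4 below 0.014 m) or (horizontal distance between red_end and pad4 below 0.1 m and horizontal distance between leg_oak_mid and pad4 below 0.014 m and horizontal distance between leg_cherry_mid and pad3 below 0.014 m and horizontal distance between leg_ash_mid and pad2 below 0.014 m and horizontal distance between leg_walnut_mid and pad1 below 0.014 m)) and angle between each of leg_oak_mid, leg_cherry_mid, leg_ash_mid, leg_walnut_mid's own z axis and vertical below 0.12 rad and z of leg_oak_mid in the frame of pad1 between 0.045 and 0.054 m and linear speed of each of leg_oak, leg_cherry, leg_ash, leg_walnut below 0.02 m/s and contact force between each of leg_oak, leg_cherry, leg_ash, leg_walnut and the fingers below 0.2 N and z of leg_cherry_mid in the frame of pad1 between 0.038 and 0.047 m and z of leg_ash_mid in the frame of pad1 between 0.031 and 0.04 m and z of leg_walnut_mid in the frame of pad1 between 0.024 and 0.033 m); the robot touches nothing.
It fails at once if a leg is knocked over (tips by more than 45 degrees) (angle between any of leg_oak_mid, leg_cherry_mid, leg_ash_mid, leg_walnut_mid's own z axis and vertical above 0.785 rad).
It also fails if it takes over 112 s, if anything falls off the work surface, if the arm or the gripper's body presses on something with over 40 N, if the wrist force passes 120 N, or if a joint passes its speed limit or range.

## Working session

There is one attempt and no reset: what is moved stays moved. The work goes in short steps, Python scripts to look and compute and a shell command to move; the robot and the scene stay as the last step left them, time stands still between calls to the robot, and variables do not carry over. Pictures are saved under pics/ and viewed, and the job is handed in when it is done.

```bash
ls; mkdir -p pics
python3 - <<'E'
from bench import *
import cv2
o=get_obs(); print(o)
for n in ["scene","top","wrist"]:
    p,d=camera(n); cv2.imwrite(f"pics/{n}0.png",p[:,:,::-1]); 
    import numpy as np; np.savez(f"pics/{n}0.npz",p=p,d=d)
    print(n,get_calibration(n))
E
```

```text
pics
{'time_s': 0.0, 'q': array([ 9.57691788e-01,  1.81539995e-01,  1.60797695e+00,  3.38404893e-05,
        1.35377727e+00, -2.06290697e-01]), 'dq': array([ 0.0008546 , -0.00153357, -0.00169894,  0.00097089, -0.00050324,
       -0.00074138]), 'joint_efforts': array([-2.16596400e-04, -4.44873726e+01, -3.51337945e+01, -2.66752431e-04,
        9.31910996e-03, -1.93833472e-06]), 'eef_pos': array([0.22719203, 0.5276637 , 0.24439972]), 'eef_rot': array([-3.54047041e-04,  2.02010689e-01,  9.79382947e-01, -7.73792540e-04]), 'wrist_force': array([ 0.53154961,  0.61236255, -0.27683486]), 'torque': array([-0.03916069,  0.00939348, -0.01862904]), 'opening': 0.9997812095823394}
scene {'fx': 374.6592588290378, 'fy': 374.6592588290378, 'cx': 311.40673816529073, 'cy': 198.1982995890706, 'world_from_camera': array([[ 0.83220333,  0.30733341, -0.46150167,  0.98109782],
       [ 0.5544064 , -0.47388577,  0.68415337, -0.63612027],
       [-0.00843588, -0.82521419, -0.56475692,  0.6578491 ],
       [ 0.        ,  0.        ,  0.        ,  1.        ]])}
top {'fx': 410.72763701110375, 'fy': 410.72763701110375, 'cx': 319.0460367754984, 'cy': 202.89510699576306, 'world_from_camera': array([[-0.02658842, -0.97380544,  0.22582298,  0.28332693],
       [-0.99963651,  0.02690914, -0.00165833,  0.0296161 ],
       [-0.00446181, -0.22578499, -0.97416694,  1.09158813],
       [ 0.        ,  0.        ,  0.        ,  1.        ]])}
wrist {'fx': 279.28558710984197, 'fy': 279.28558710984197, 'cx': 321.52569897397944, 'cy': 204.28384449257968, 'world_from_camera': array([[ 0.39647588,  0.87466782,  0.27886034,  0.15553763],
       [ 0.91804335, -0.37714209, -0.12231213,  0.55901672],
       [-0.00181251,  0.30449968, -0.95251071,  0.3728957 ],
       [ 0.        ,  0.        ,  0.        ,  1.        ]])}
```

View pics/scene0.png

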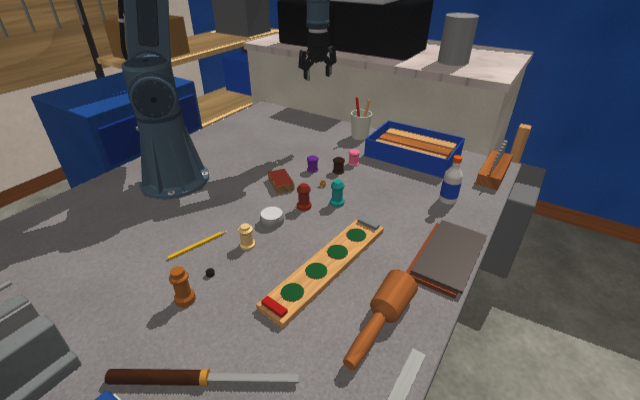

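View pics/top0.png

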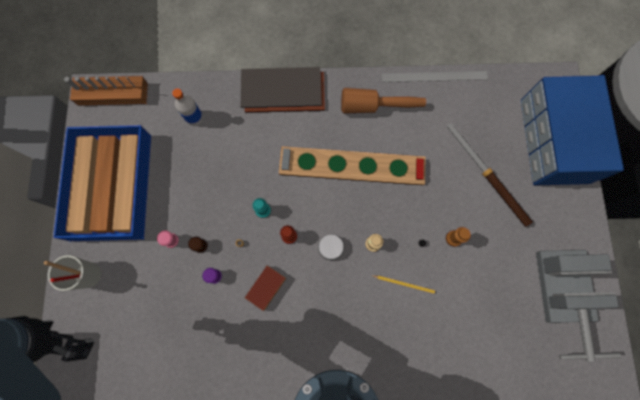

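View pics/wrist0.png

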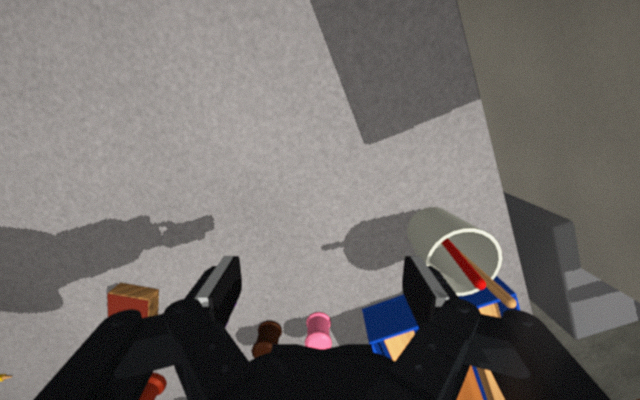

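```bash
cat > h.py <<'E'
from bench import *
import numpy as np, cv2
def comp(p,seed,lo,hi):
    hsv=cv2.cvtColor(p,cv2.COLOR_RGB2HSV); m=cv2.inRange(hsv,np.array(lo),np.array(hi))
    n,l,s,c=cv2.connectedComponentsWithStats(m,connectivity=4)
    ds=[np.hypot(*(c[i]-seed)) if s[i,4]>25 else 1e9 for i in range(1,n)]
    i=1+int(np.argmin(ds)); return l==i,c[i],s[i]
def ray(K,uv):
    T=K["world_from_camera"]; d=T[:3,:3]@np.array([(uv[0]-K["cx"])/K["fx"],(uv[1]-K["cy"])/K["fy"],1]); return T[:3,3],d
def onplane(K,uv,z):
    o,d=ray(K,uv); return o+d*(z-o[2])/d[2]
def cloud(K,d,m):
    v,u=np.nonzero(m&(d>0)); z=d[v,u]; P=np.stack([(u-K["cx"])/K["fx"]*z,(v-K["cy"])/K["fy"]*z,z],1)
    T=K["world_from_camera"]; return P@T[:3,:3].T+T[:3,3]
def tri(r1,r2):
    A=[];b=[]
    for o,d in(r1,r2):
        d=d/np.linalg.norm(d);M=np.eye(3)-np.outer(d,d);A.append(M);b.append(M@o)
    return np.linalg.solve(sum(A),sum(b))
E
python3 - <<'E'
from h import *
S=np.load("pics/scene0.npz");T=np.load("pics/top0.npz");KS=get_calibration("scene");KT=get_calibration("top")
for n,s in dict(oak=(182,285),ash=(246,236),cherry=(304,196),walnut=(338,165)).items(): print(n,[cv2.cvtColor(S['p'],cv2.COLOR_RGB2HSV)[s[1]+k,s[0]] for k in(-4,0,4)])
rng=dict(oak=((0,140,50),(20,255,255)),ash=((10,60,110),(35,255,255)),cherry=((0,150,15),(12,255,140)),walnut=((0,80,0),(20,255,75)))
seeds=dict(oak=((182,285),(457,237)),ash=((246,236),(374,242)),cherry=((304,196),(288,234)),walnut=((338,165),(198,244)))
for n in rng:
    a=comp(S['p'],seeds[n][0],*rng[n]);b=comp(T['p'],seeds[n][1],*rng[n])
    P=tri(ray(KS,a[1]),ray(KT,b[1])); print(n,a[2],b[2],"tri",P.round(4))
    for K,D,m in((KS,S,a[0]),(KT,T,b[0])):
        c=cloud(K,D['d'],m); print("   cloud",c.min(0).round(3),c.max(0).round(3),np.median(c,0).round(3))
for n,s,D,K in(("scene",[(292,292),(316,271),(337,252),(356,235)],S,KS),("top",[(399,168),(368,166),(337,163),(307,161)],T,KT)):
    for q in s:
        m,c,st=comp(D['p'],q,(45,100,20),(80,255,200)); print(n,st,onplane(K,c,.021).round(4),np.median(cloud(K,D['d'],m),0).round(4))
    m,c,st=comp(D['p'],(275,306) if n=="scene" else (420,169),(0,180,90),(6,255,255)) ; print("red",c,st,onplane(K,c,.03).round(4))
E
```

```text
oak [array([ 13, 185, 121], dtype=uint8), array([ 13, 172,  92], dtype=uint8), array([ 13, 172,  89], dtype=uint8)]
ash [array([ 19, 111, 216], dtype=uint8), array([ 18, 118, 130], dtype=uint8), array([ 18, 113, 129], dtype=uint8)]
cherry [array([  4, 178,  93], dtype=uint8), array([  5, 176,  74], dtype=uint8), array([  4, 171,  76], dtype=uint8)]
walnut [array([  9, 135,  51], dtype=uint8), array([  8, 106,  36], dtype=uint8), array([  8, 103,  37], dtype=uint8)]
oak [169 266  26  41 680] [446 228  24  18 300] tri [ 0.4285 -0.3269  0.0404]
   cloud [ 0.324 -0.35  -0.001] [ 0.454 -0.267  0.095] [ 0.442 -0.335  0.053]
   cloud [ 0.409 -0.342  0.007] [ 0.446 -0.306  0.097] [ 0.425 -0.318  0.074]
ash [238 223  18  27 352] [365 234  18  18 247] tri [ 0.421  -0.1116  0.0271]
   cloud [ 0.348 -0.135 -0.002] [ 0.445 -0.044  0.067] [ 0.432 -0.122  0.035]
   cloud [ 0.401 -0.134 -0.006] [ 0.447 -0.091  0.066] [ 0.418 -0.109  0.054]
cherry [297 185  14  25 266] [281 226  16  17 196] tri [0.4477 0.1107 0.032 ]
   cloud [0.432 0.087 0.005] [0.472 0.124 0.079] [0.458 0.097 0.04 ]
   cloud [0.429
[... 343 characters left out ...]
16]
scene [306 263  21  15 255] [ 0.6357 -0.1083  0.021 ] [ 0.6357 -0.1084  0.0215]
scene [327 245  21  14 216] [ 0.6442 -0.0251  0.021 ] [ 0.6446 -0.0249  0.0214]
scene [347 229  19  12 182] [0.6528 0.0586 0.021 ] [0.6531 0.0584 0.0213]
red [273.74693878 305.91836735] [262 296  25  21 245] [ 0.6231 -0.2504  0.03  ]
top [390 160  17  16 202] [ 0.6242 -0.1902  0.021 ] [ 0.6244 -0.19    0.0196]
top [360 158  16  16 196] [ 0.633 -0.107  0.021] [ 0.6343 -0.1068  0.0199]
top [329 156  17  16 196] [ 0.6414 -0.0237  0.021 ] [ 0.6421 -0.024   0.0198]
top [299 154  16  15 196] [0.6504 0.0592 0.021 ] [0.6509 0.06   0.02  ]
red [419.5        168.66101695] [417 159   6  20 118] [ 0.6168 -0.2461  0.03  ]
```

```bash
cat >> h.py <<'E'
from scipy.spatial.transform import Rotation as Ro
def go(x,y,z,yaw=-6.0):
    """shift/turn in tool axes to TCP xyz with tool z down, tool-y at world yaw deg"""
    o=get_obs(); q=o["eef_rot"]; R=Ro.from_quat([q[1],q[2],q[3],q[0]])
    sh=R.inv().apply(np.array([x,y,z])-o["eef_pos"])*1000
    a=np.radians(yaw); Y=np.array([np.cos(a),np.sin(a),0]);Z=np.array([0,0,-1.]);X=np.cross(Y,Z)
    rv=(R.inv()*Ro.from_matrix(np.stack([X,Y,Z],1))).as_rotvec()
    print("t",round(o["time_s"],2),"pos",o["eef_pos"].round(4),"open",round(o["opening"],3),"F",o["wrist_force"].round(1)); print("  shift",sh.round(1),"turn",rv.round(3))
E
python3 - <<'E'
import bench; print([n for n in dir(bench) if not n.startswith('_')], getattr(bench,'tip_extent',None))
from h import *
go(.429,.346,.12)
E
```

```text
['MotionError', 'camera', 'get_calibration', 'get_obs', 'hand_in', 'tip_extent'] 0.014
t 0.15 pos [0.2273 0.5277 0.2446] open 1.001 F [-0.8  0.1  0.1]
  shift [-257.2  -86.9  124.6] turn [-1.000e-03  1.000e-03  1.269e+00]
```

```bash
python3 -m jog '[[[-257,-87,90],[0,0,1.269],0.8],[[-257,-87,90],[0,0,1.269],0.8],[[-257,-87,90],[0,0,1.269],0.8],[[-257,-87,90],[0,0,1.269],0.8],[[-257,-87,90],[0,0,1.269],0.8],[[-257,-87,90],[0,0,1.269],0.8],[[-257,-87,90],[0,0,1.269],0.8],[[-257,-87,90],[0,0,1.269],0.8],[[-257,-87,90],[0,0,1.269],0.8],[[-257,-87,90],[0,0,1.269],0.8],[[-257,-87,90],[0,0,1.269],0.8],[[-257,-87,90],[0,0,1.269],0.8],[[-257,-87,90],[0,0,1.269],0.8],[[-257,-87,90],[0,0,1.269],0.8],[[-257,-87,90],[0,0,1.269],0.8]]'
python3 - <<'E'
from h import *
go(.429,.346,.020)
p,d=camera("wrist"); cv2.imwrite("pics/w1.png",p[:,:,::-1])
E
```

```text
time_s: 1.4
eef_pos: [0.4286, 0.3462, 0.1547]
eef_rot: [0.0, 0.743, 0.67, -0.001]
wrist_force: [0.7, 0.0, 1.4]
opening: 0.797
t 1.4 pos [0.4286 0.3462 0.1547] open 0.797 F [0.7 0.  1.4]
  shift [ -0.    0.5 134.7] turn [-0.001  0.001  0.002]
```

View pics/w1.png

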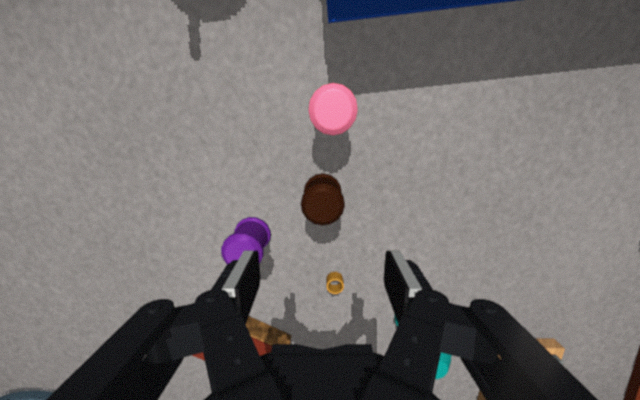

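The wrist view shows the walnut leg, top disc centred at about (323,203). Pink is at (333,110) and purple at (245,245), left of the jaws. I'll check the walnut position from this view.

Run:
```python
from h import *
p=cv2.imread("pics/w1.png")[:,:,::-1].copy();K=get_calibration("wrist")
print(onplane(K,(323,203),.05).round(4), onplane(K,(245,252),.05).round(4), onplane(K,(333,107),.05).round(4))
```

```text
[0.4301 0.3508 0.05  ] [0.3533 0.3108 0.05  ] [0.4461 0.4289 0.05  ]
```

```bash
python3 -m jog '[[[2,0.5,60],[0,0,0],0.8],[[2,0.5,80],[0,0,0],0.8],[[2,0.5,100],[0,0,0],0.8],[[2,0.5,115],[0,0,0],0.8],[[2,0.5,125],[0,0,0],0.8],[[2,0.5,133],[0,0,0],0.8],[[2,0.5,133],[0,0,0],0.8],[[2,0.5,133],[0,0,0],0.6],[[2,0.5,133],[0,0,0],0.5],[[2,0.5,133],[0,0,0],0.4],[[2,0.5,133],[0,0,0],0.3],[[2,0.5,133],[0,0,0],0.2],[[2,0.5,133],[0,0,0],0.2],[[2,0.5,133],[0,0,0],0.2],[[2,0.5,133],[0,0,0],0.2]]'
python3 - <<'E'
from h import *
go(.429,.346,.15)
p,d=camera("scene"); cv2.imwrite("pics/s1.png",cv2.resize(p[100:300,200:440,::-1],None,fx=3,fy=3))
E
```

```text
time_s: 2.7
eef_pos: [0.4303, 0.3486, 0.0232]
eef_rot: [0.001, 0.743, 0.67, 0.001]
wrist_force: [-1.1, -0.3, 6.6]
opening: 0.439
t 2.7 pos [0.4303 0.3486 0.0232] open 0.439 F [-1.1 -0.3  6.6]
  shift [  -2.7   -0.8 -126.8] turn [ 0.002 -0.     0.002]
```

View pics/s1.png

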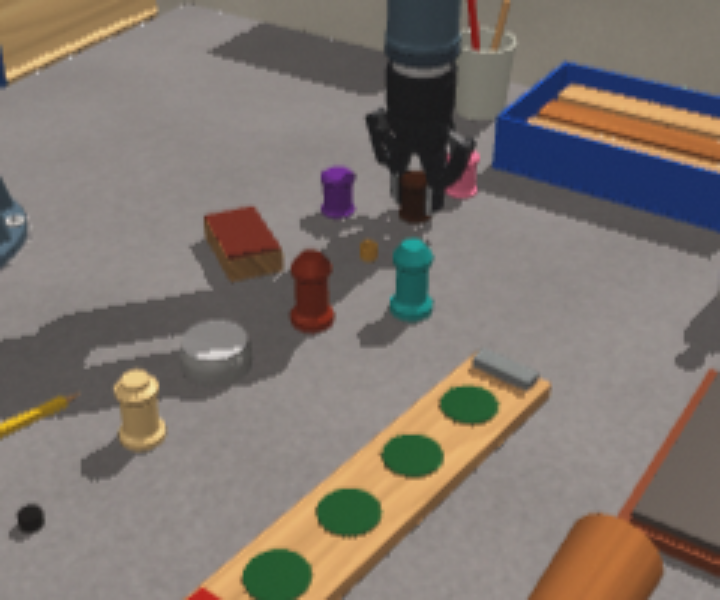

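The jaws are around the walnut leg at opening 0.44 (about 37 mm) and the leg is upright. I'll squeeze a little longer, then lift.

```bash
python3 -m jog '[[[0,0,0],[0,0,0],0.1],[[0,0,0],[0,0,0],0.1],[[0,0,0],[0,0,0],0.1],[[0,0,0],[0,0,0],0.1],[[0,0,-5],[0,0,0],0.1],[[0,0,-20],[0,0,0],0.1],[[0,0,-50],[0,0,0],0.1],[[0,0,-85],[0,0,0],0.1],[[0,0,-125],[0,0,0],0.1],[[0,0,-145],[0,0,0],0.1],[[0,0,-150],[0,0,0],0.1],[[0,0,-150],[0,0,0],0.1]]'
python3 - <<'E'
from h import *
go(.6517,.059,.12)
p,d=camera("wrist"); cv2.imwrite("pics/w2.png",p[:,:,::-1])
p,d=camera("scene"); cv2.imwrite("pics/s2.png",cv2.resize(p[60:260,200:440,::-1],None,fx=3,fy=3))
E
```

```text
time_s: 3.75
eef_pos: [0.4311, 0.3492, 0.1755]
eef_rot: [0.001, 0.743, 0.67, 0.003]
wrist_force: [-0.8, 0.2, -1.3]
opening: 0.443
t 3.75 pos [0.4311 0.3492 0.1755] open 0.443 F [-0.8  0.2 -1.3]
  shift [-266.1  249.    56.1] turn [ 0.005 -0.003  0.002]
```

View pics/w2.png

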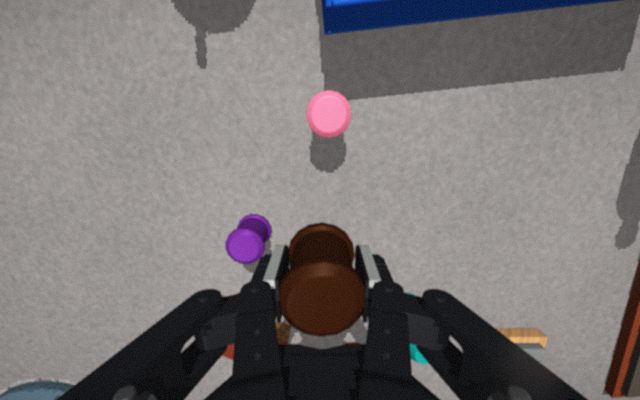

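View pics/s2.png

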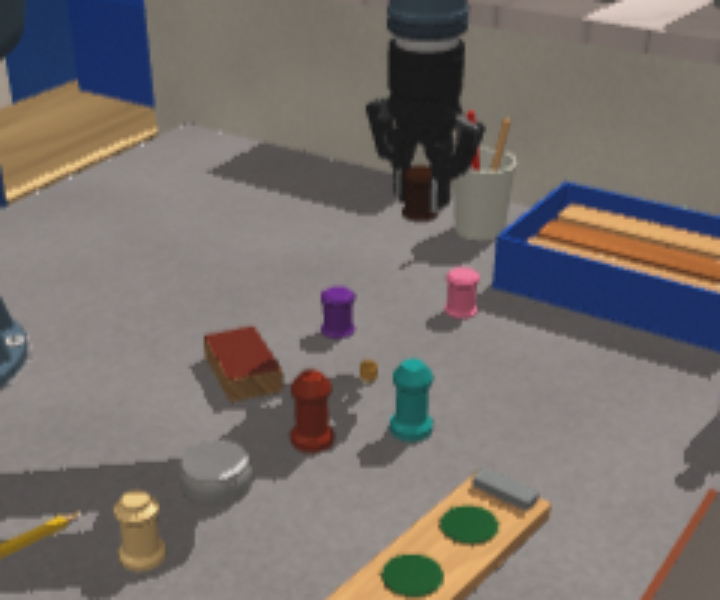

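Run:
```python
from h import *
K=get_calibration("wrist"); e=get_obs()["eef_pos"]; print(e,onplane(K,(322,298),e[2]+.027).round(4),onplane(K,(322,245),e[2]-.023).round(4))
p=cv2.imread("pics/w2.png")[:,:,::-1].copy(); m,c,s=comp(p,(322,290),(0,80,0),(20,255,110)); print(c,s,onplane(K,c,e[2]+.002))
```

```text
[0.42922219 0.3481515  0.17197713] [0.4297 0.3521 0.199 ] [0.4298 0.3524 0.149 ]
[319.82784744 283.92698537] [ 275  223   91  122 7656] [0.42761342 0.34245152 0.17397713]
```

```bash
python3 - <<'E'
from h import *
go(.6517,.057,.12)
E
python3 -m jog '[[[-30,30,0],[0,0,0],0.1],[[-60,58,0],[0,0,0],0.1],[[-98,92,5],[0,0,0],0.1],[[-135,126,15],[0,0,0],0.1],[[-170,160,25],[0,0,0],0.1],[[-205,192,35],[0,0,0],0.1],[[-235,220,45],[0,0,0],0.1],[[-255,240,50],[0,0,0],0.1],[[-267,250,54],[0,0,0],0.1],[[-267,250,54],[0,0,0],0.1],[[-267,250,54],[0,0,0],0.1],[[-267,250,54],[0,0,0],0.1]]'
python3 - <<'E'
from h import *
go(.6517,.057,.044)
p,d=camera("wrist"); cv2.imwrite("pics/w3.png",p[:,:,::-1])
E
```

```text
t 3.85 pos [0.4292 0.3482 0.172 ] open 0.439 F [-0.4  0.6 -1.1]
  shift [-266.6  251.3   52.2] turn [-0.     0.001  0.001]
time_s: 4.85
eef_pos: [0.6486, 0.057, 0.1156]
eef_rot: [-0.002, 0.743, 0.669, -0.002]
wrist_force: [-0.9, 1.1, -1.0]
opening: 0.439
t 4.85 pos [0.6486 0.057  0.1156] open 0.439 F [-0.9  1.1 -1. ]
  shift [ 0.4  3.4 71.5] turn [-0.005  0.     0.001]
```

View pics/w3.png

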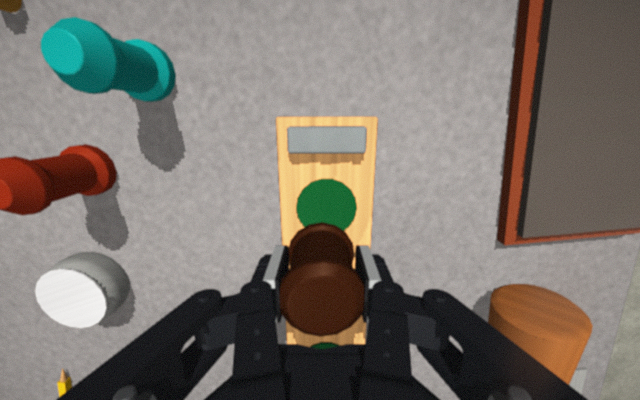

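The leg is held over the grey-end pad, which is at (327,207) and aligned with the board. I'll compare the pad's position from this view with my estimate.

Run:
```python
from h import *
K=get_calibration("wrist"); e=get_obs()["eef_pos"]; print(e,onplane(K,(327,207),.021).round(4))
go(.6517,.057,.043)
print(onplane(K,(321,298),e[2]+.027).round(4),onplane(K,(321.5,245),e[2]-.023).round(4))
```

```text
[0.64877352 0.05768055 0.11640028] [0.6533 0.0614 0.021 ]
t 4.9 pos [0.6488 0.0577 0.1164] open 0.441 F [-1.3 -0.1 -0.2]
  shift [-0.3  3.2 73.4] turn [-0.004  0.     0.002]
[0.649  0.0616 0.1434] [0.649  0.062  0.0934]
```

```bash
python3 -m jog '[[[0,3.5,20],[0,0,0],0.1],[[0,3.5,40],[0,0,0],0.1],[[0,3.5,55],[0,0,0],0.1],[[0,3.5,63],[0,0,0],0.1],[[0,3.5,67],[0,0,0],0.1],[[0,3.5,70],[0,0,0],0.1],[[0,3.5,71.5],[0,0,0],0.1],[[0,3.5,71.5],[0,0,0],0.1],[[0,3.5,71.5],[0,0,0],0.1]]'
python3 - <<'E'
from h import *
go(.6517,.057,.043)
p,d=camera("scene"); cv2.imwrite("pics/s3.png",cv2.resize(p[140:340,240:480,::-1],None,fx=3,fy=3))
E
```

```text
time_s: 5.65
eef_pos: [0.6527, 0.0572, 0.0458]
eef_rot: [-0.001, 0.743, 0.67, -0.001]
wrist_force: [-0.1, -0.2, -1.4]
opening: 0.436
t 5.65 pos [0.6527 0.0572 0.0458] open 0.436 F [-0.1 -0.2 -1.4]
  shift [-0.3 -0.9  2.8] turn [-0.002  0.     0.002]
```

View pics/s3.png

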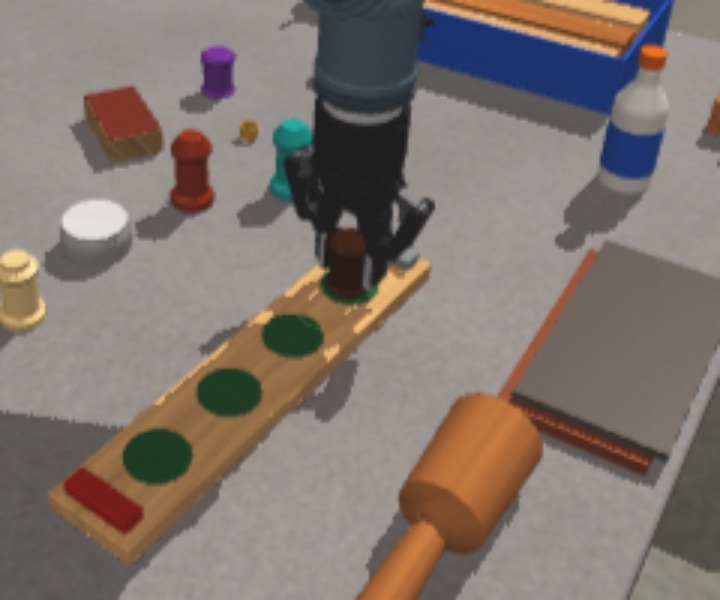

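```bash
python3 -m jog '[[[0,0,1],[0,0,0],0.1],[[0,0,1.5],[0,0,0],0.1],[[0,0,1.5],[0,0,0],0.1],[[0,0,1.5],[0,0,0],0.1]]';python3 -m jog '[[[0,0,0.5],[0,0,0],0.1],[[0,0,1],[0,0,0],0.1],[[0,0,1],[0,0,0],0.1]]'
```

```text
time_s: 6.03
eef_pos: [0.6527, 0.0572, 0.0445]
eef_rot: [-0.001, 0.743, 0.67, -0.001]
wrist_force: [0.5, -0.2, 0.3]
opening: 0.438
time_s: 6.28
eef_pos: [0.6528, 0.0572, 0.0444]
eef_rot: [-0.0, 0.743, 0.67, -0.001]
wrist_force: [-2.9, -0.0, 5.5]
opening: 0.437
```

Contact: 5.5 N upward force. I'll release and rise.

```bash
python3 -m jog '[[[0,0,0],[0,0,0],0.5],[[0,0,0],[0,0,0],0.55],[[0,0,0],[0,0,0],0.65],[[0,0,0],[0,0,0],0.75],[[0,0,0],[0,0,0],0.8],[[0,0,0],[0,0,0],0.8],[[0,0,-10],[0,0,0],0.8],[[0,0,-30],[0,0,0],0.8],[[0,0,-60],[0,0,0],0.8],[[0,0,-100],[0,0,0],0.8],[[0,0,-130],[0,0,0],0.8],[[0,0,-130],[0,0,0],0.8]]'
python3 - <<'E'
from h import *
go(.449,.110,.14)
p,d=camera("wrist"); cv2.imwrite("pics/w4.png",p[:,:,::-1])
K=get_calibration("wrist")
for b in [((0,80,0),(20,255,80)),((45,100,20),(80,255,200))]:
    m,c,s=comp(p,(325,240),*b); print(c,s,onplane(K,c,.021+.025).round(4))
E
```

```text
time_s: 7.28
eef_pos: [0.6576, 0.057, 0.1839]
eef_rot: [0.005, 0.742, 0.67, 0.004]
wrist_force: [2.2, 0.1, 0.5]
opening: 0.799
t 7.28 pos [0.6576 0.057  0.1839] open 0.799 F [2.2 0.1 0.5]
  shift [  31.4 -213.4   41.3] turn [0.012 0.    0.002]
[314.51839897 199.90574564] [ 295  175   40   50 1549] [0.65   0.0562 0.046 ]
[315.0313253  257.44899598] [ 294  239   43   38 1245] [ 0.6435 -0.0068  0.046 ]
```

View pics/w4.png

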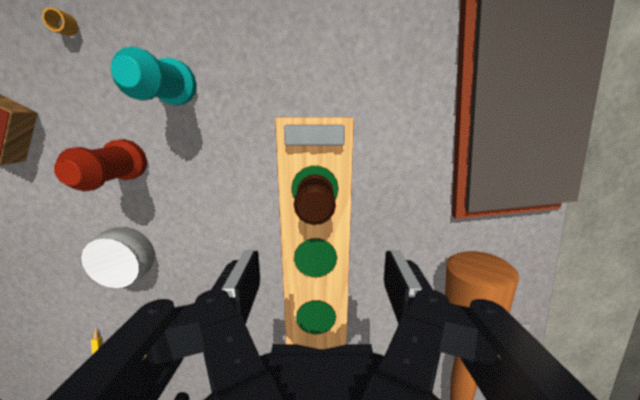

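Walnut is standing centred on the grey-end pad. Next is cherry.

```bash
python3 -m jog '[[[5,-30,0],[0,0,0],0.75],[[10,-70,5],[0,0,0],0.75],[[15,-110,15],[0,0,0],0.75],[[21,-150,25],[0,0,0],0.75],[[26,-185,32],[0,0,0],0.75],[[31,-205,36],[0,0,0],0.75],[[31,-213,38],[0.01,0,0],0.75],[[31,-213,38],[0.01,0,0],0.75],[[31,-213,38],[0.01,0,0],0.75],[[31,-213,38],[0.01,0,0],0.75]]'
python3 - <<'E'
from h import *
go(.449,.110,.034)
p,d=camera("wrist"); cv2.imwrite("pics/w5.png",p[:,:,::-1])
K=get_calibration("wrist")
m,c,s=comp(p,(325,210),(0,150,15),(12,255,255)); print(c,s,onplane(K,c,.039).round(4))
E
```

```text
time_s: 8.17
eef_pos: [0.4496, 0.1092, 0.1414]
eef_rot: [0.0, 0.743, 0.67, -0.0]
wrist_force: [-0.1, -0.9, -0.4]
opening: 0.75
t 8.17 pos [0.4496 0.1092 0.1414] open 0.75 F [-0.1 -0.9 -0.4]
  shift [  0.8  -0.7 107.4] turn [0.    0.    0.001]
[320.57871662 208.20605819] [ 297  175   48   66 2509] [0.4485 0.11   0.039 ]
```

View pics/w5.png

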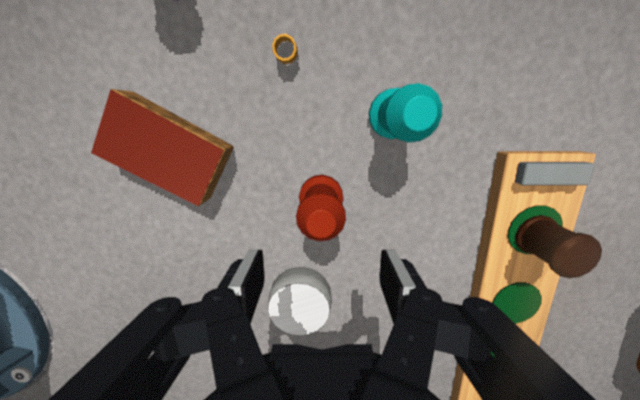

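```bash
python3 -m jog '[[[1,-0.7,25],[0,0,0],0.75],[[1,-0.7,50],[0,0,0],0.75],[[1,-0.7,75],[0,0,0],0.75],[[1,-0.7,95],[0,0,0],0.75],[[1,-0.7,105],[0,0,0],0.75],[[1,-0.7,109],[0,0,0],0.75],[[1,-0.7,109],[0,0,0],0.75],[[1,-0.7,109],[0,0,0],0.6],[[1,-0.7,109],[0,0,0],0.5],[[1,-0.7,109],[0,0,0],0.4],[[1,-0.7,109],[0,0,0],0.3],[[1,-0.7,109],[0,0,0],0.2],[[1,-0.7,109],[0,0,0],0.1],[[1,-0.7,109],[0,0,0],0.1],[[1,-0.7,109],[0,0,0],0.1],[[1,-0.7,109],[0,0,0],0.1]]'; python3 -m jog '[[[0,0,-5],[0,0,0],0.1],[[0,0,-20],[0,0,0],0.1],[[0,0,-50],[0,0,0],0.1],[[0,0,-90],[0,0,0],0.1],[[0,0,-130],[0,0,0],0.1],[[0,0,-150],[0,0,0],0.1],[[0,0,-150],[0,0,0],0.1],[[0,0,-150],[0,0,0],0.1]]'
python3 - <<'E'
from h import *
go(.643,-.0255,.15)
p,d=camera("wrist"); cv2.imwrite("pics/w6.png",p[:,:,::-1])
E
```

```text
time_s: 9.55
eef_pos: [0.45, 0.1103, 0.0337]
eef_rot: [0.001, 0.743, 0.67, 0.001]
wrist_force: [-1.9, 0.3, 6.8]
opening: 0.41
time_s: 10.22
eef_pos: [0.4506, 0.1104, 0.1854]
eef_rot: [0.002, 0.743, 0.67, 0.002]
wrist_force: [-0.3, 0.2, -0.8]
opening: 0.41
t 10.22 pos [0.4506 0.1104 0.1854] open 0.41 F [-0.3  0.2 -0.8]
  shift [-115.4  205.1   36.7] turn [ 0.007 -0.     0.002]
```

View pics/w6.png

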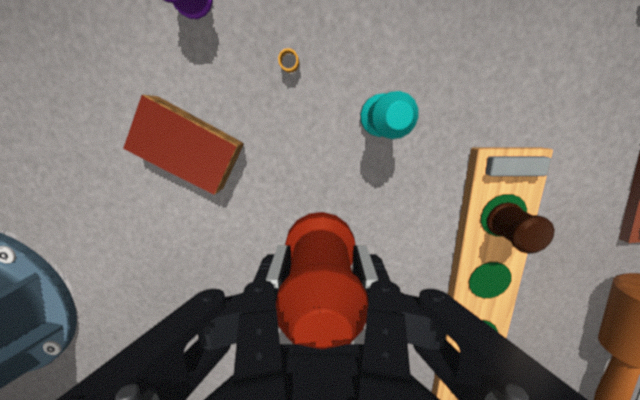

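Cherry is held upright. As second tallest it goes on the pad next to the red-end one, at (0.634, -0.1075).

```bash
python3 - <<'E'
from h import *
go(.6343,-.1085,.13)
E
python3 -m jog '[[[-28,28,0],[0,0,0],0.1],[[-55,55,0],[0,0,0],0.1],[[-85,85,5],[0,0,0],0.1],[[-113,115,15],[0,0,0],0.1],[[-140,145,25],[0,0,0],0.1],[[-165,170,35],[0,0,0],0.1],[[-185,192,45],[0,0,0],0.1],[[-197,203,50],[0,0,0],0.1],[[-197,205,53],[0,0,0],0.1],[[-197,205,53],[0,0,0],0.1],[[-197,205,53],[0,0,0],0.1],[[-197,205,53],[0,0,0],0.1]]'
python3 - <<'E'
from h import *
go(.6343,-.1085,.055)
p,d=camera("wrist"); cv2.imwrite("pics/w7.png",p[:,:,::-1])
E
```

```text
t 10.27 pos [0.4494 0.1103 0.1837] open 0.408 F [ 0.5 -0.  -0.6]
  shift [-198.6  206.3   54.4] turn [0.003 0.    0.002]
time_s: 11.27
eef_pos: [0.6322, -0.1053, 0.1307]
eef_rot: [0.0, 0.742, 0.67, 0.001]
wrist_force: [0.3, -0.1, 0.8]
opening: 0.414
t 11.27 pos [ 0.6322 -0.1053  0.1307] open 0.414 F [ 0.3 -0.1  0.8]
  shift [-3.   2.4 75.7] turn [ 0.001 -0.001  0.003]
```

View pics/w7.png

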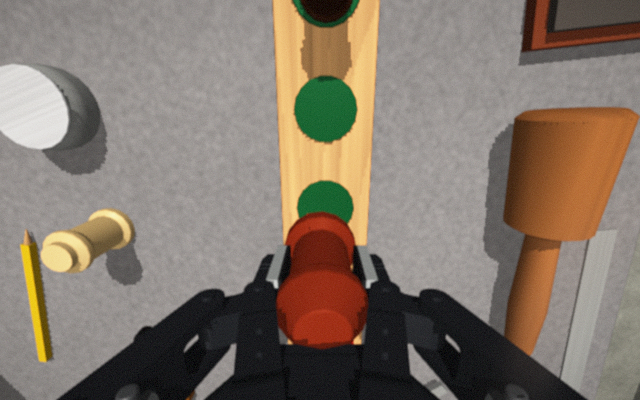

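Run:
```python
from h import *
K=get_calibration("wrist"); e=get_obs()["eef_pos"]
print(e,"pad",onplane(K,(325.5,207),.021).round(4),"nextpad",onplane(K,(325.5,109.5),.021).round(4),"foot",onplane(K,(320.5,243),e[2]-.034).round(4))
```

```text
[ 0.63252931 -0.10543239  0.1313299 ] pad [ 0.636  -0.1065  0.021 ] nextpad [ 0.6442 -0.0238  0.021 ] foot [ 0.6318 -0.105   0.0973]
```

```bash
python3 -m jog '[[[-2,3,20],[0,0,0],0.1],[[-2,3,40],[0,0,0],0.1],[[-2,3,55],[0,0,0],0.1],[[-2,3,64],[0,0,0],0.1],[[-2,3,70],[0,0,0],0.1],[[-2,3,73],[0,0,0],0.1],[[-2,3,74.5],[0,0,0],0.1],[[-2,3,74.5],[0,0,0],0.1],[[-2,3,74.5],[0,0,0],0.1]]'; python3 -m jog '[[[0,0,0.5],[0,0,0],0.1],[[0,0,1],[0,0,0],0.1],[[0,0,1],[0,0,0],0.1]]'
```

```text
time_s: 12.07
eef_pos: [0.6361, -0.1079, 0.0578]
eef_rot: [0.001, 0.742, 0.67, 0.001]
wrist_force: [0.7, 0.5, 0.5]
opening: 0.41
time_s: 12.32
eef_pos: [0.6364, -0.108, 0.0572]
eef_rot: [0.002, 0.742, 0.67, 0.001]
wrist_force: [-0.1, -0.4, -0.8]
opening: 0.411
```

Run:
```python
from h import *
p,d=camera("scene"); cv2.imwrite("pics/s4.png",cv2.resize(p[180:340,220:412,::-1],None,fx=4,fy=3.5))
```

```text
(no output)
```

View pics/s4.png

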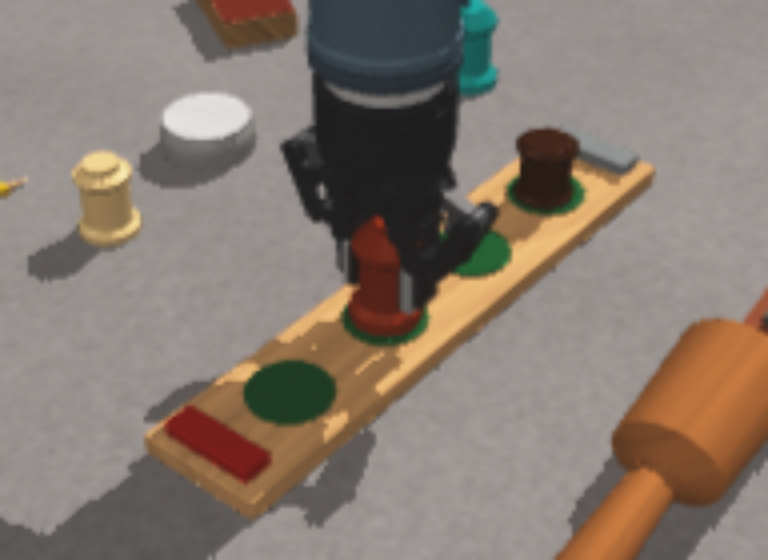

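Cherry's foot is inside its pad and walnut is standing. I'll lower the last 2 mm to contact.

```bash
python3 -m jog '[[[0,0,1],[0,0,0],0.1],[[0,0,2],[0,0,0],0.1],[[0,0,2],[0,0,0],0.1]]'; python3 -m jog '[[[0,0,0.5],[0,0,0],0.1],[[0,0,1],[0,0,0],0.1],[[0,0,1],[0,0,0],0.1]]'
```

```text
time_s: 12.62
eef_pos: [0.6361, -0.108, 0.0548]
eef_rot: [0.002, 0.742, 0.67, 0.001]
wrist_force: [0.8, -0.6, -2.2]
opening: 0.413
time_s: 12.87
eef_pos: [0.6362, -0.108, 0.0547]
eef_rot: [0.002, 0.742, 0.67, 0.001]
wrist_force: [-2.3, 1.0, 5.5]
opening: 0.411
```

```bash
python3 -m jog '[[[0,0,0],[0,0,0],0.45],[[0,0,0],[0,0,0],0.5],[[0,0,0],[0,0,0],0.6],[[0,0,0],[0,0,0],0.7],[[0,0,0],[0,0,0],0.75],[[0,0,0],[0,0,0],0.75],[[0,0,-10],[0,0,0],0.75],[[0,0,-30],[0,0,0],0.75],[[0,0,-60],[0,0,0],0.75],[[0,0,-95],[0,0,0],0.75],[[0,0,-110],[0,0,0],0.75],[[0,0,-110],[0,0,0],0.75]]'
python3 - <<'E'
from h import *
go(.422,-.112,.14)
p,d=camera("wrist"); cv2.imwrite("pics/w8.png",p[:,:,::-1])
E
```

```text
time_s: 13.87
eef_pos: [0.6389, -0.1089, 0.1713]
eef_rot: [0.006, 0.742, 0.67, 0.004]
wrist_force: [0.7, 0.1, 0.6]
opening: 0.751
t 13.87 pos [ 0.6389 -0.1089  0.1713] open 0.751 F [0.7 0.1 0.6]
  shift [ -25.  -215.9   28.5] turn [0.014 0.003 0.003]
```

View pics/w8.png

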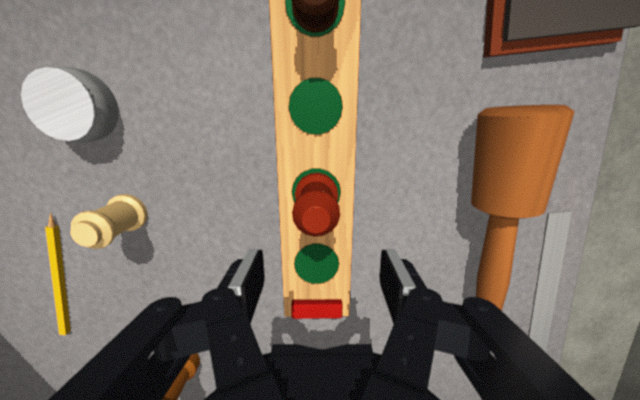

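Cherry stands centred on its pad. Now ash.

```bash
python3 -m jog '[[[-4,-30,0],[0,0,0],0.75],[[-8,-70,5],[0,0,0],0.75],[[-12,-110,15],[0,0,0],0.75],[[-17,-150,20],[0,0,0],0.75],[[-21,-185,25],[0,0,0],0.75],[[-25,-207,28],[0.014,0,0],0.75],[[-25,-215,28],[0.014,0,0],0.75],[[-25,-216,28],[0.014,0,0],0.75],[[-25,-216,28],[0.014,0,0],0.75],[[-25,-216,28],[0.014,0,0],0.75]]'
python3 - <<'E'
from h import *
go(.422,-.112,.024)
p,d=camera("wrist"); cv2.imwrite("pics/w9.png",p[:,:,::-1])
K=get_calibration("wrist")
m,c,s=comp(p,(325,210),(10,50,100),(35,255,255)); print(c,s,onplane(K,c,.032).round(4))
E
```

```text
time_s: 14.75
eef_pos: [0.4219, -0.112, 0.1389]
eef_rot: [-0.0, 0.742, 0.67, -0.002]
wrist_force: [0.4, -0.1, 0.2]
opening: 0.749
t 14.75 pos [ 0.4219 -0.112   0.1389] open 0.749 F [ 0.4 -0.1  0.2]
  shift [  0.2   0.4 114.9] turn [-0.002  0.002  0.003]
[322.66809056 208.09910295] [ 299  177   48   62 2341] [ 0.4223 -0.1128  0.032 ]
```

View pics/w9.png

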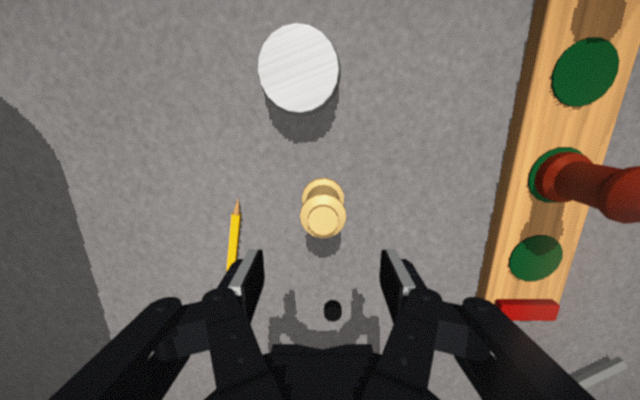

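```bash
python3 -m jog '[[[0,0.5,25],[0,0,0],0.75],[[0,0.5,50],[0,0,0],0.75],[[0,0.5,75],[0,0,0],0.75],[[0,0.5,95],[0,0,0],0.75],[[0,0.5,108],[0,0,0],0.75],[[0,0.5,113],[0,0,0],0.75],[[0,0.5,113],[0,0,0],0.75],[[0,0.5,113],[0,0,0],0.6],[[0,0.5,113],[0,0,0],0.5],[[0,0.5,113],[0,0,0],0.4],[[0,0.5,113],[0,0,0],0.3],[[0,0.5,113],[0,0,0],0.2],[[0,0.5,113],[0,0,0],0.1],[[0,0.5,113],[0,0,0],0.1],[[0,0.5,113],[0,0,0],0.1],[[0,0.5,113],[0,0,0],0.1]]'; python3 -m jog '[[[0,0,-5],[0,0,0],0.1],[[0,0,-20],[0,0,0],0.1],[[0,0,-50],[0,0,0],0.1],[[0,0,-90],[0,0,0],0.1],[[0,0,-130],[0,0,0],0.1],[[0,0,-160],[0,0,0],0.1],[[0,0,-165],[0,0,0],0.1],[[0,0,-165],[0,0,0],0.1],[[0,0,-165],[0,0,0],0.1]]'
python3 - <<'E'
from h import *
go(.6445,-.025,.155)
p,d=camera("wrist"); cv2.imwrite("pics/w10.png",p[:,:,::-1])
E
```

```text
time_s: 16.13
eef_pos: [0.4232, -0.1128, 0.0271]
eef_rot: [0.001, 0.742, 0.67, -0.001]
wrist_force: [-1.8, 1.0, 6.5]
opening: 0.404
time_s: 16.88
eef_pos: [0.4229, -0.1121, 0.192]
eef_rot: [0.001, 0.742, 0.67, -0.001]
wrist_force: [-0.3, -0.3, -1.5]
opening: 0.402
t 16.88 pos [ 0.4229 -0.1121  0.192 ] open 0.402 F [-0.3 -0.3 -1.5]
  shift [109.2 211.6  36.6] turn [0.    0.004 0.003]
```

View pics/w10.png

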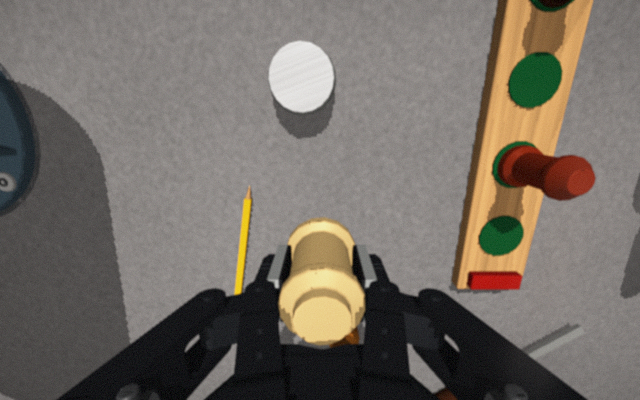

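Ash is held. I'll carry it above its pad.

```bash
python3 -m jog '[[[15,28,0],[0,0,0],0.1],[[32,62,0],[0,0,0],0.1],[[50,97,0],[0,0,0],0.1],[[68,132,3],[0,0,0],0.1],[[86,167,10],[0,0,0],0.1],[[100,194,20],[0,0,0],0.1],[[109,210,32],[0,0,0],0.1],[[109,212,37],[0,0,0],0.1],[[109,212,37],[0,0,0],0.1],[[109,212,37],[0,0,0],0.1],[[109,212,37],[0,0,0],0.1]]'
python3 - <<'E'
from h import *
go(.6445,-.025,.050)
p,d=camera("wrist"); cv2.imwrite("pics/w11.png",p[:,:,::-1])
E
```

```text
time_s: 17.85
eef_pos: [0.6431, -0.0253, 0.1528]
eef_rot: [-0.0, 0.742, 0.67, -0.002]
wrist_force: [-0.5, -0.2, -0.4]
opening: 0.403
t 17.85 pos [ 0.6431 -0.0253  0.1528] open 0.403 F [-0.5 -0.2 -0.4]
  shift [  0.7   1.7 102.8] turn [-0.003  0.003  0.003]
```

View pics/w11.png

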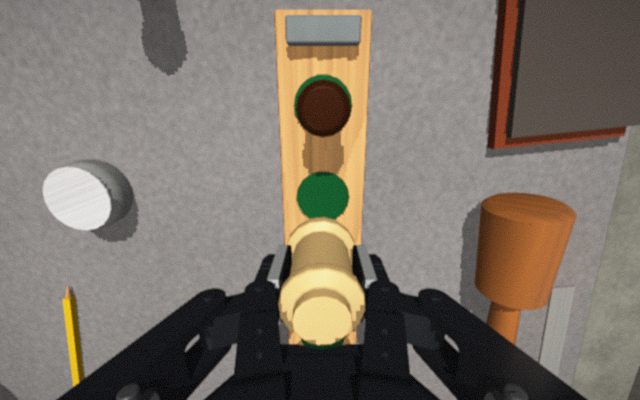

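```bash
python3 - <<'E'
from h import *
K=get_calibration("wrist"); e=get_obs()["eef_pos"]
print(e,"pad",onplane(K,(323,196.5),.021).round(4),"foot",onplane(K,(321,248),e[2]-.027).round(4))
E
python3 -m jog '[[[0.5,1.5,25],[0,0,0],0.1],[[0.5,1.5,50],[0,0,0],0.1],[[0.5,1.5,75],[0,0,0],0.1],[[0.5,1.5,90],[0,0,0],0.1],[[0.5,1.5,97],[0,0,0],0.1],[[0.5,1.5,100],[0,0,0],0.1],[[0.5,1.5,101.5],[0,0,0],0.1],[[0.5,1.5,101.5],[0,0,0],0.1],[[0.5,1.5,101.5],[0,0,0],0.1]]'
python3 - <<'E'
from h import *
go(.6445,-.025,.048)
p,d=camera("scene"); cv2.imwrite("pics/s5.png",cv2.resize(p[180:340,220:412,::-1],None,fx=4,fy=3.5))
E
```

```text
[ 0.64350466 -0.0254026   0.15350148] pad [ 0.6446 -0.0232  0.021 ] foot [ 0.643  -0.0251  0.1265]
time_s: 18.65
eef_pos: [0.6458, -0.0257, 0.0537]
eef_rot: [0.001, 0.742, 0.67, -0.001]
wrist_force: [0.0, -0.2, -0.0]
opening: 0.399
t 18.65 pos [ 0.6458 -0.0257  0.0537] open 0.399 F [ 0.  -0.2 -0. ]
  shift [ 0.5 -1.4  5.7] turn [0.    0.003 0.002]
```

View pics/s5.png

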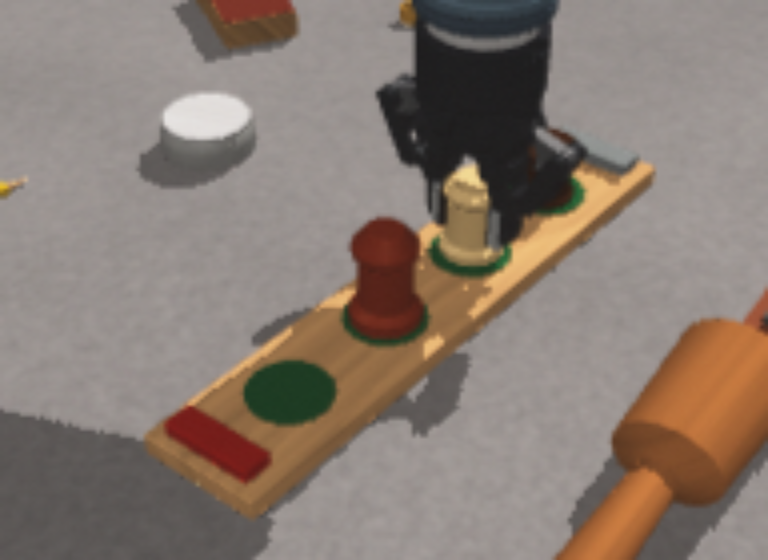

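Ash is over its pad with its neighbours clear. I'll lower it.

```bash
python3 -m jog '[[[1,-0.5,2],[0,0,0],0.1],[[1,-0.5,4],[0,0,0],0.1],[[1,-0.5,4.5],[0,0,0],0.1],[[1,-0.5,4.5],[0,0,0],0.1]]'; python3 -m jog '[[[0,0,0.7],[0,0,0],0.1],[[0,0,1.3],[0,0,0],0.1],[[0,0,1.3],[0,0,0],0.1]]'
```

```text
time_s: 19.03
eef_pos: [0.6452, -0.0244, 0.0489]
eef_rot: [0.001, 0.742, 0.67, -0.001]
wrist_force: [0.0, 0.4, -0.6]
opening: 0.401
time_s: 19.28
eef_pos: [0.6454, -0.0244, 0.0482]
eef_rot: [0.001, 0.742, 0.67, -0.001]
wrist_force: [-2.2, 0.7, 4.5]
opening: 0.4
```

```bash
python3 -m jog '[[[0,0,0],[0,0,0],0.45],[[0,0,0],[0,0,0],0.5],[[0,0,0],[0,0,0],0.6],[[0,0,0],[0,0,0],0.7],[[0,0,0],[0,0,0],0.75],[[0,0,0],[0,0,0],0.75],[[0,0,-10],[0,0,0],0.75],[[0,0,-30],[0,0,0],0.75],[[0,0,-60],[0,0,0],0.75],[[0,0,-95],[0,0,0],0.75],[[0,0,-130],[0,0,0],0.75],[[0,0,-135],[0,0,0],0.75],[[0,0,-135],[0,0,0],0.75]]'
python3 - <<'E'
from h import *
go(.429,-.327,.17)
p,d=camera("wrist"); cv2.imwrite("pics/w12.png",p[:,:,::-1])
E
```

```text
time_s: 20.37
eef_pos: [0.6478, -0.0245, 0.1883]
eef_rot: [0.004, 0.742, 0.67, 0.001]
wrist_force: [-0.2, 0.2, 0.2]
opening: 0.75
t 20.37 pos [ 0.6478 -0.0245  0.1883] open 0.75 F [-0.2  0.2  0.2]
  shift [-323.2 -187.1   18. ] turn [0.008 0.004 0.003]
```

View pics/w12.png

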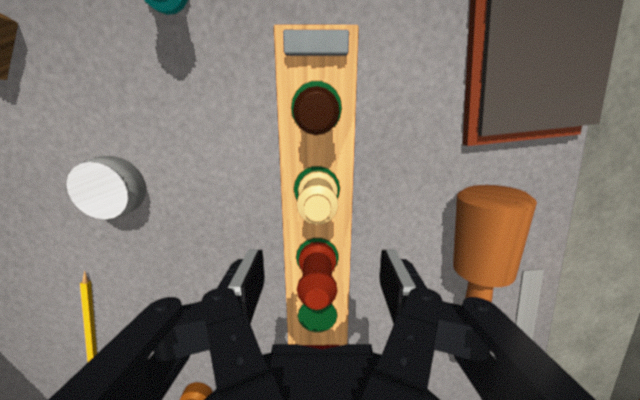

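Walnut, ash and cherry are all standing on their pads. Oak is next.

```bash
python3 -m jog '[[[-30,-17,0],[0,0,0],0.75],[[-65,-38,0],[0,0,0],0.75],[[-100,-58,0],[0,0,0],0.75],[[-135,-78,2],[0,0,0],0.75],[[-170,-98,5],[0,0,0],0.75],[[-205,-119,8],[0,0,0],0.75],[[-240,-139,12],[0,0,0],0.75],[[-275,-159,14],[0,0,0],0.75],[[-305,-177,16],[0.008,0.004,0],0.75],[[-323,-187,18],[0.008,0.004,0],0.75],[[-323,-187,18],[0.008,0.004,0],0.75],[[-323,-187,18],[0.008,0.004,0],0.75],[[-323,-187,18],[0.008,0.004,0],0.75],[[-323,-187,18],[0.008,0.004,0],0.75]]'
python3 - <<'E'
from h import *
go(.429,-.327,.042)
p,d=camera("wrist"); cv2.imwrite("pics/w13.png",p[:,:,::-1])
K=get_calibration("wrist")
m,c,s=comp(p,(325,210),(0,140,50),(20,255,255)); print(c,s,onplane(K,c,.046).round(4))
E
```

```text
time_s: 21.58
eef_pos: [0.4278, -0.3252, 0.1671]
eef_rot: [-0.003, 0.742, 0.671, -0.001]
wrist_force: [0.3, -1.1, -0.7]
opening: 0.746
t 21.58 pos [ 0.4278 -0.3252  0.1671] open 0.746 F [ 0.3 -1.1 -0.7]
  shift [ -1.9   2.1 125. ] turn [-0.005 -0.002  0.004]
[325.39443255 206.33147752] [ 303  174   46   65 2335] [ 0.4304 -0.3291  0.046 ]
```

View pics/w13.png

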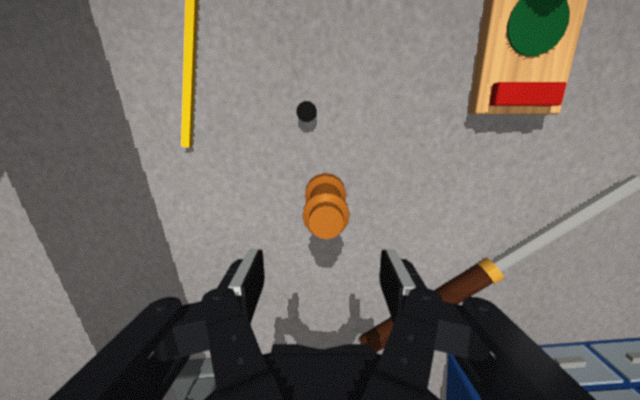

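```bash
python3 -m jog '[[[-3,2.5,20],[0,0,0],0.75],[[-3,2.5,40],[0,0,0],0.75],[[-3,2.5,65],[0,0,0],0.75],[[-3,2.5,90],[0,0,0],0.75],[[-3,2.5,110],[0,0,0],0.75],[[-3,2.5,121],[0,0,0],0.75],[[-3,2.5,125],[0,0,0],0.75],[[-3,2.5,125],[0,0,0],0.75],[[-3,2.5,125],[0,0,0],0.6],[[-3,2.5,125],[0,0,0],0.5],[[-3,2.5,125],[0,0,0],0.4],[[-3,2.5,125],[0,0,0],0.3],[[-3,2.5,125],[0,0,0],0.2],[[-3,2.5,125],[0,0,0],0.1],[[-3,2.5,125],[0,0,0],0.1],[[-3,2.5,125],[0,0,0],0.1],[[-3,2.5,125],[0,0,0],0.1]]'; python3 -m jog '[[[0,0,-5],[0,0,0],0.1],[[0,0,-20],[0,0,0],0.1],[[0,0,-50],[0,0,0],0.1],[[0,0,-90],[0,0,0],0.1],[[0,0,-130],[0,0,0],0.1],[[0,0,-150],[0,0,0],0.1],[[0,0,-150],[0,0,0],0.1],[[0,0,-150],[0,0,0],0.1],[[0,0,-150],[0,0,0],0.1]]'
python3 - <<'E'
from h import *
go(.627,-.191,.16)
p,d=camera("wrist"); cv2.imwrite("pics/w14.png",p[:,:,::-1])
E
```

```text
time_s: 23.05
eef_pos: [0.4304, -0.3291, 0.044]
eef_rot: [-0.001, 0.742, 0.671, -0.001]
wrist_force: [-1.9, 1.1, 6.7]
opening: 0.406
time_s: 23.8
eef_pos: [0.4303, -0.3286, 0.1933]
eef_rot: [-0.001, 0.742, 0.671, -0.001]
wrist_force: [0.0, 0.1, -0.5]
opening: 0.409
t 23.8 pos [ 0.4303 -0.3286  0.1933] open 0.409 F [ 0.   0.1 -0.5]
  shift [156.6 182.   32.7] turn [-0.004 -0.     0.004]
```

View pics/w14.png

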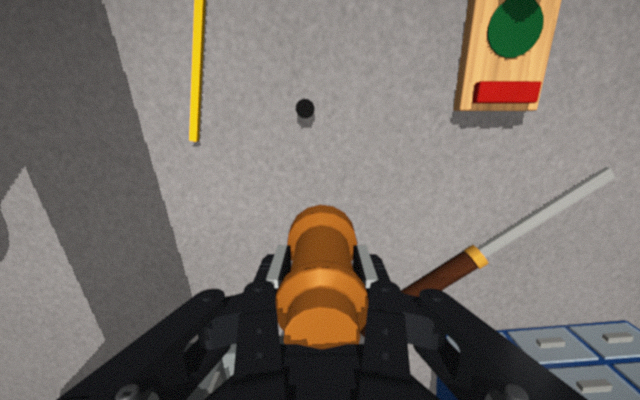

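Oak is held upright. I'll carry it to the red-end pad.

```bash
python3 -m jog '[[[25,28,0],[0,0,0],0.1],[[50,57,0],[0,0,0],0.1],[[75,87,2],[0,0,0],0.1],[[100,116,6],[0,0,0],0.1],[[125,145,12],[0,0,0],0.1],[[145,168,20],[0,0,0],0.1],[[156,180,30],[0,0,0],0.1],[[157,182,33],[0,0,0],0.1],[[157,182,33],[0,0,0],0.1],[[157,182,33],[0,0,0],0.1],[[157,182,33],[0,0,0],0.1]]'
python3 - <<'E'
from h import *
go(.627,-.191,.065)
p,d=camera("wrist"); cv2.imwrite("pics/w15.png",p[:,:,::-1])
E
```

```text
time_s: 24.77
eef_pos: [0.6258, -0.1912, 0.1586]
eef_rot: [-0.003, 0.742, 0.67, -0.001]
wrist_force: [0.7, -0.9, -0.4]
opening: 0.408
t 24.77 pos [ 0.6258 -0.1912  0.1586] open 0.408 F [ 0.7 -0.9 -0.4]
  shift [ 0.2  1.7 93.6] turn [-0.006 -0.001  0.003]
```

View pics/w15.png

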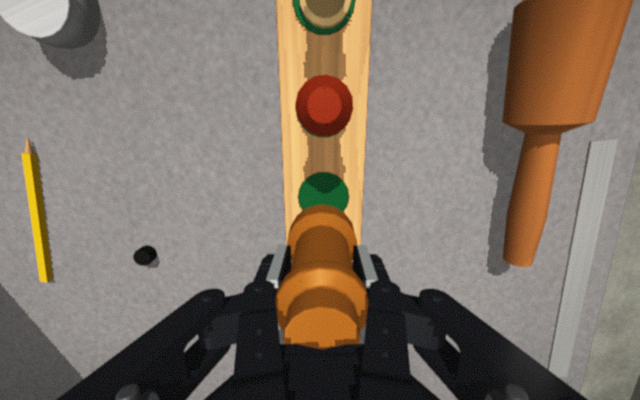

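```bash
python3 - <<'E'
from h import *
K=get_calibration("wrist"); e=get_obs()["eef_pos"]
print(e,"pad",onplane(K,(323.5,196),.021).round(4),"foot",onplane(K,(321.5,236),e[2]-.044).round(4))
E
python3 -m jog '[[[0.5,1.5,25],[0,0,0],0.1],[[0.5,1.5,50],[0,0,0],0.1],[[0.5,1.5,70],[0,0,0],0.1],[[0.5,1.5,82],[0,0,0],0.1],[[0.5,1.5,87],[0,0,0],0.1],[[0.5,1.5,89],[0,0,0],0.1],[[0.5,1.5,90],[0,0,0],0.1],[[0.5,1.5,90],[0,0,0],0.1],[[0.5,1.5,90],[0,0,0],0.1]]'
python3 - <<'E'
from h import *
go(.627,-.191,.065)
p,d=camera("scene"); cv2.imwrite("pics/s6.png",cv2.resize(p[180:340,220:412,::-1],None,fx=4,fy=3.5))
E
```

```text
[ 0.62597976 -0.19136355  0.15915714] pad [ 0.6272 -0.1898  0.021 ] foot [ 0.6257 -0.1906  0.1152]
time_s: 25.57
eef_pos: [0.628, -0.1914, 0.0707]
eef_rot: [-0.001, 0.742, 0.67, -0.001]
wrist_force: [0.3, -0.1, 0.3]
opening: 0.412
t 25.57 pos [ 0.628  -0.1914  0.0707] open 0.412 F [ 0.3 -0.1  0.3]
  shift [ 0.3 -1.   5.7] turn [-0.003 -0.     0.003]
```

View pics/s6.png

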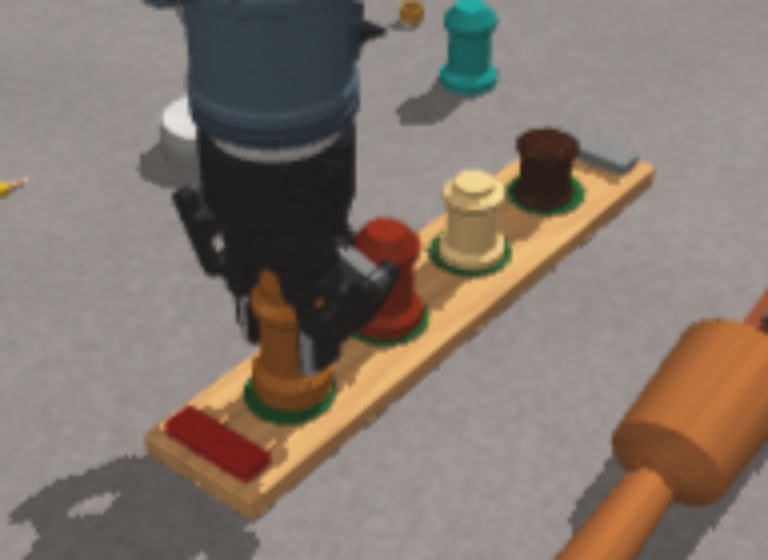

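Oak is above its pad and the others are standing. I'll lower it to contact.

```bash
python3 -m jog '[[[0.5,-0.5,2],[0,0,0],0.1],[[0.5,-0.5,4],[0,0,0],0.1],[[0.5,-0.5,5],[0,0,0],0.1],[[0.5,-0.5,5],[0,0,0],0.1]]'; python3 -m jog '[[[0,0,0.7],[0,0,0],0.1],[[0,0,1.3],[0,0,0],0.1],[[0,0,1.3],[0,0,0],0.1]]'
```

```text
time_s: 25.95
eef_pos: [0.6272, -0.1906, 0.0652]
eef_rot: [-0.001, 0.742, 0.67, -0.001]
wrist_force: [0.7, 0.8, -1.3]
opening: 0.41
time_s: 26.2
eef_pos: [0.6275, -0.1907, 0.065]
eef_rot: [-0.001, 0.742, 0.67, -0.001]
wrist_force: [-2.7, 1.2, 7.4]
opening: 0.41
```

Contact. I'll release, rise, and back away toward the base for a clear view.

```bash
python3 -m jog '[[[0,0,0],[0,0,0],0.45],[[0,0,0],[0,0,0],0.5],[[0,0,0],[0,0,0],0.6],[[0,0,0],[0,0,0],0.7],[[0,0,0],[0,0,0],0.75],[[0,0,0],[0,0,0],0.75],[[0,0,-10],[0,0,0],0.75],[[0,0,-30],[0,0,0],0.75],[[0,0,-60],[0,0,0],0.75],[[0,0,-95],[0,0,0],0.75],[[0,0,-130],[0,0,0],0.75],[[0,0,-155],[0,0,0],0.75],[[0,-20,-160],[0,0,0],0.75],[[0,-60,-160],[0,0,0],0.75],[[0,-100,-160],[0,0,0],0.75],[[0,-140,-160],[0,0,0],0.75],[[0,-180,-160],[0,0,0],0.75],[[0,-220,-160],[0,0,0],0.75],[[0,-220,-160],[0,0,0],0.75],[[0,-220,-160],[0,0,0],0.75]]'
python3 - <<'E'
from h import *
S,ds=camera("scene");T,dt=camera("top")
cv2.imwrite("pics/s7.png",cv2.resize(S[180:340,220:412,::-1],None,fx=4,fy=3.5))
cv2.imwrite("pics/t7.png",cv2.resize(T[120:220,250:450,::-1],None,fx=4,fy=4))
KS=get_calibration("scene");KT=get_calibration("top")
from scipy.spatial import distance
rng=dict(oak=((9,140,50),(14,255,255)),ash=((10,60,110),(35,150,255)),cherry=((0,150,15),(7,255,140)),walnut=((0,80,0),(20,255,75)))
tgt=dict(oak=(.6255,-.191,.067),cherry=(.6343,-.1075,.060),ash=(.643,-.0245,.053),walnut=(.6517,.059,.046))
def proj(K,P):
    c=np.linalg.inv(K["world_from_camera"])@np.r_[P,1]; return np.array([c[0]/c[2]*K["fx"]+K["cx"],c[1]/c[2]*K["fy"]+K["cy"]])
for n in rng:
    a=comp(S,proj(KS,tgt[n]),*rng[n]);b=comp(T,proj(KT,tgt[n]),*rng[n])
    print(n,a[2],b[2],"tri",tri(ray(KS,a[1]),ray(KT,b[1])).round(4),"target",tgt[n])
E
```

```text
time_s: 27.87
eef_pos: [0.4076, -0.1681, 0.2264]
eef_rot: [-0.0, 0.743, 0.67, -0.001]
wrist_force: [-0.2, -1.0, 1.5]
opening: 0.747
oak [283 256  20  42 658] [391 152  19  22 255] tri [ 0.6269 -0.1888  0.0622] target (0.6255, -0.191, 0.067)
ash [ 256  225  128  103 2763] [ 278  146  148   38 2636] tri [ 0.6366 -0.0645 -0.0188] target (0.643, -0.0245, 0.053)
cherry [307 245  19  31 429] [361 152  16  20 235] tri [ 0.6345 -0.107   0.0494] target (0.6343, -0.1075, 0.06)
walnut [349 217  15  23 281] [301 149  15  18 187] tri [0.6515 0.0561 0.045 ] target (0.6517, 0.059, 0.046)
```

View pics/s7.png

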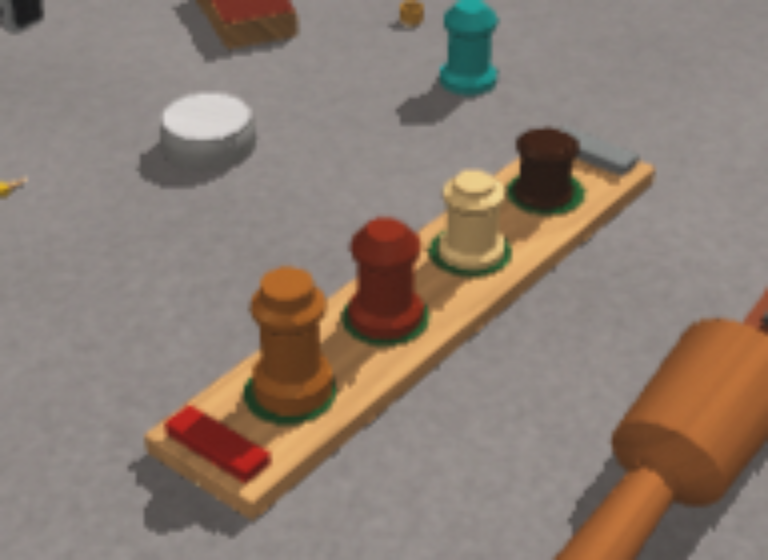

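View pics/t7.png

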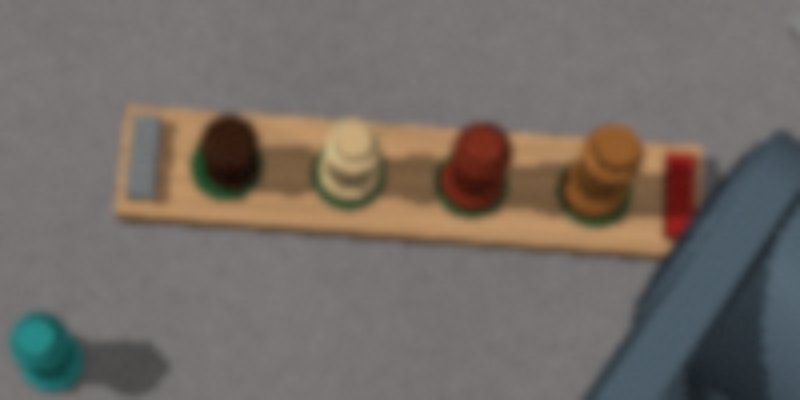

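All four legs stand upright and centred on their pads in the right order. The robot is clear, so I'm handing in.

```bash
python3 -c "
from bench import *
print(get_obs()['time_s'],hand_in())"
```

```text
the job is handed in; nothing more can be done
27.9667 None
```

I placed all four legs on the felt pads in order of height: oak at the red end, then cherry, ash, and walnut at the grey end. I lowered each one until it touched its pad, then released it. I handed in at 28.0 s of the 112 s allowed, with the arm backed away from everything.

- **Pictures:** the last scene and top views show all four legs standing upright, each foot inside its pad.
- **Two-view positions:** oak, cherry and walnut came out within about 3 mm horizontally of the pad centres, against the 14 mm allowed.
- **Failed check:** the last two-view position for ash was no good, because its colour mask merged with the pale board. Its placing rests on the pictures and on the tool position when I released it, about 2.5 mm from the pad centre.
- **Smaller disagreement:** cherry's height came out about 10 mm low in the same check. I did not look into it, as both pictures show it standing on its pad.

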